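Put the rolling stock back in its own cassettes

TASK

The green van, the red shunter and the black coal wagon each stand in the wrong cassette. Rearrange them so that each stands in the cassette whose end blocks have its own colour (green van in green, red shunter in red, coal wagon in black), upright on its wheels, in line with the cassette and in its middle, either way round; the cassette with bare wooden end blocks is free to park one meanwhile and must be empty at the end. Leave the buffer stop, the eraser and the sanding block where they are.

Things in the scene. Friction and masses are not known exactly. Their poses are not given: they have to be found in the camera images.
- green_van: green box van with a grey roof (from above only the plain grey roof shows) on its wheels, 30 x 116 x 44 mm; grasp across the 30 mm body near its middle, rigid from 12 to 40 mm above its origin. Origin: centre of the underside of its wheels; y runs along its length, x across, z up. About 70 g. Starts in the cassette with red end blocks, roughly in its middle.
- red_loco: red shunting locomotive with a grey cab roof on its wheels, 30 x 123 x 47 mm; grasp across the 30 mm body near its middle, rigid from 12 to 32 mm above its origin. Origin: centre of the underside of its wheels; y runs along its length, x across, z up. About 190 g. Starts in the cassette with black end blocks, roughly in its middle.
- coal_wagon: black open wagon with a coal load on its wheels, 29 x 108 x 27 mm; grasp across the 30 mm body near its middle, rigid from 12 to 26 mm above its origin. Origin: centre of the underside of its wheels; y runs along its length, x across, z up. About 60 g. Starts in the cassette with green end blocks, roughly in its middle.
- cassette_green: plywood wagon tray (cassette) fixed to the board, 184 x 56 mm, with green end blocks (50 x 14 mm, tops 18 mm above the board). Floor 9 mm above the board; side walls 14 mm above the board, 50 mm apart inside; 156 mm free between the end blocks. Origin: centre of its underside; y along its length, z up. Place of the green van.
- cassette_red: plywood wagon tray (cassette) fixed to the board, 184 x 56 mm, with red end blocks (50 x 14 mm, tops 18 mm above the board). Floor 9 mm above the board; side walls 14 mm above the board, 50 mm apart inside; 156 mm free between the end blocks. Origin: centre of its underside; y along its length, z up. Place of the red shunter.
- cassette_black: plywood wagon tray (cassette) fixed to the board, 184 x 56 mm, with black end blocks (50 x 14 mm, tops 18 mm above the board). Floor 9 mm above the board; side walls 14 mm above the board, 50 mm apart inside; 156 mm free between the end blocks. Origin: centre of its underside; y along its length, z up. Place of the coal wagon.
- cassette_plain: plywood wagon tray (cassette) fixed to the board, 184 x 56 mm, with bare wooden end blocks (50 x 14 mm, tops 18 mm above the board). Floor 9 mm above the board; side walls 14 mm above the board, 50 mm apart inside; 156 mm free between the end blocks. Origin: centre of its underside; y along its length, z up. Empty at the start; the free place.
- buffer_stop: red buffer stop on a short piece of dark track, 40 x 82 x 28 mm, on the board behind the cassettes; leave it. Origin: centre of its underside; y along its length.
- eraser_loose: blue and white eraser, 20 x 40 x 13 mm, on the board behind the cassettes; leave it. Origin: centre of its underside; y along its length.
- sanding_block: brown cork sanding block, 41 x 69 x 26 mm, on the board behind the cassettes; leave it. Origin: centre of its underside; y along its length.
There are look-alikes about, which are no part of the job. What is shaped like the coal_wagon but pink is not meant.

How it is judged:
By the outcome, as a careful person would: the job done as asked, in the order asked, and still so for the second after the job is handed in, with the robot touching nothing.
It also fails if it takes over 141 s, if anything falls off the work surface, if the arm or the gripper's body presses on something with over 40 N, if the wrist force passes 120 N, or if a joint passes its speed limit or range.

ROBOT

A 7-joint arm with a two-finger parallel gripper is mounted at the origin on the work surface; the furniture and walls round the work are solid. World frame = base frame: x ahead of the robot, y to its left, z up, the work surface at z = 0. Lengths are in m, angles in degrees, forces in N, time in s.
With the tool pointing down it reaches from about 0.4 to 0.925 m from the base axis. Payload 5.6 kg.
Tool frame: the origin (TCP) lies between the finger pads; the fingertips stand ctrl.tip_extent ahead of it and the grasp point (between the pads) lies 5 mm behind it (ctrl.tip_extent is the distance from the TCP to the fingertips, in m); z points along the fingers, y is the line along which they close (so a half turn about z gives the same grasp; the last joint's range is limited). The gripper opens to 85 mm and grips with 20 to 120 N. Pads are 22 mm wide; open, the fingers measure 114 mm over their backs; the gripper's body (76 mm by 85 mm) begins 54 mm behind the grasp point. The pads swing forward as they close: fully open they stand 13 mm farther back than shut.
Start: joints at [74.026, 26.786, -0.665, 91.828, 0.344, 61.387, -3.226], TCP at [0.152, -0.632, 0.245] pointing down, gripper open.
Joint ranges: [-144.91, 144.91], [-17.63, 115.5], [-89.93, 88.59], [15.96, 139.68], [-74.01, 254.01], [8.47, 105.57], [-167.45, 167.45]. Speed limits (degrees/s): [147.25, 147.25, 180, 180, 180, 180, 180].

INTERFACE

Orientations are given as a 3x3 rotation matrix whose columns are the frame's x, y, z axes.
In Python, from cell import ctrl, viewer, sign_off gives the robot as it stands.
- The arm moves only by the tool step_arm, never from a script. Its argument "motion" is one flat list of numbers, 7 for each row, row after row: the turn, a rotation vector about the tool's x, y, z in degrees, then the shift along the tool's x, y, z in mm, then the closure, from 0 (fully open) to 1 (shut). A call has 1 to 20 rows; each row is the pose to reach, as a shift and turn from the pose commanded when the call began, along the tool's axes at that moment; what a row does not reach only later rows make up. A row lasts 1/10 s, in which the tool goes at most 50 mm and 8.59 degrees, less where a joint would pass 70% of its speed; a pose out of reach is approached as far as the arm can. A call with a gripper value outside its range is refused whole. The fingers move at their own pace and stop on an object; "force" is the grip in N (left out, the last holds). Time passes only in rows, so rows that repeat a pose let the fingers close. It gives the time, the measured TCP pose, the force, the opening and the grip force at its end, in the units of the state.
- ctrl.state(): the state, without advancing time (a new reading comes with each control period).
- viewer.capture(name): name is "side" or "top"; returns a dict with "pixels" (480x640x3 uint8, blue, green, red), "mtx" (3x3 intrinsics, pixels), "camera_from_world" (4x4, takes a point from world to camera coordinates). Camera axes: x right, y up, looking along -z (the intrinsics and any distortion apply to the point x, -y, -z); pixel columns grow to the right and rows downward; lengths in m; the calibration is good to about 2 mm. A picture is of the moment at which its call begins. There is no depth.
- sign_off(): hands the job in; it is judged then, once.
The state is a dict: "time_s": time; "qpos": joint angles; "qvel": joint speeds; "joint_torque": joint torques, N m; "tool_pos": TCP position; "orientation": TCP orientation; "contact_force": force on the tool from outside, world axes, zero at the start; "wrist_torque": the same for the moment, N m; "opening": opening from 0.0 (shut) to 1.0 (fully open); "grasp_force": force on a finger pad.
Only numpy, scipy, OpenCV 4.12 (cv2) and the standard library are available. Lean on these libraries where they do the work, as an engineer would, in place of code of your own. Each camera call takes 0.05 s, during which the arm holds its last target. There are 200 camera calls.

## Working session

There is one attempt and no reset: what is moved stays moved. The work goes in short steps, Python scripts to look and compute and a tool call to move; the robot and the scene stay as the last step left them, time stands still between calls to the robot, and variables do not carry over. Pictures are saved under pics/ and viewed, at most 14 in all, crops included, and the job is handed in when it is done.

Besides the shell and the picture viewer there is one more tool, called after "Call:" as name(argument=value, ...), one argument or row to a line, values as JSON. step_arm: Moves the arm, as the interface text tells. Its arguments: {"type":"object","properties":{"motion":{"type":"array","items":{"type":"number"}},"force":{"type":"number"}},"required":["motion"]}

```bash
ls; mkdir -p pics; python3 - <<'E'
from cell import ctrl, viewer
import cv2,numpy as np
np.set_printoptions(precision=4,suppress=True)
for n in("top","side"):
    c=viewer.capture(n); cv2.imwrite(f"pics/{n}0.png",c["pixels"]); print(n,c["mtx"],c["camera_from_world"],[k for k in c])
s=ctrl.state();print(s,ctrl.tip_extent)
E
```

```text
pics
top [[505.8212   0.     316.2845]
 [  0.     505.8212 240.0609]
 [  0.       0.       1.    ]] [[ 0.3685 -0.9296 -0.0016  0.0172]
 [ 0.9061  0.3588  0.2242 -0.5053]
 [-0.2078 -0.0841  0.9745 -0.9582]
 [ 0.      0.      0.      1.    ]] ['pixels', 'mtx', 'camera_from_world']
side [[452.2873   0.     321.9899]
 [  0.     452.2873 242.292 ]
 [  0.       0.       1.    ]] [[ 0.9061 -0.423  -0.0021 -0.3591]
 [ 0.2682  0.5708  0.776  -0.2913]
 [-0.3271 -0.7037  0.6307 -0.6619]
 [ 0.      0.      0.      1.    ]] ['pixels', 'mtx', 'camera_from_world']
{'time_s': 0.1, 'qpos': array([74.0272, 26.8327, -0.6661, 91.8764,  0.3427, 61.3878, -3.2269]), 'qvel': array([-0.028 , -0.053 ,  0.0205, -0.11  ,  0.0367, -0.0215,  0.0733]), 'joint_torque': array([  0.0005, -53.3515,   0.0213, -25.1965,   0.0114,   0.0043,
         0.    ]), 'tool_pos': array([ 0.1517, -0.6315,  0.2444]), 'orientation': array([[ 0.9724,  0.2335, -0.0005],
       [ 0.2335, -0.9723,  0.0016],
       [-0.0001, -0.0017, -1.    ]]), 'contact_force': array([0.4107, 0.2803, 0.0219]), 'wrist_torque': array([0.0513, 0.0728, 0.0245]), 'grasp_force': 0.0, 'opening': 0.9978340889010571} 0.014
```

View pics/top0.png

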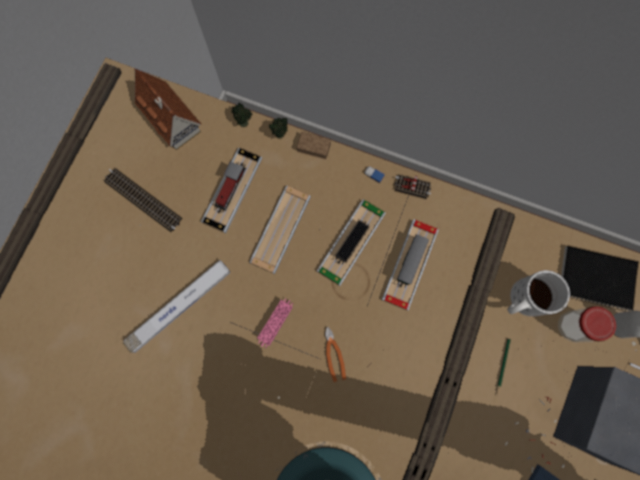

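View pics/side0.png

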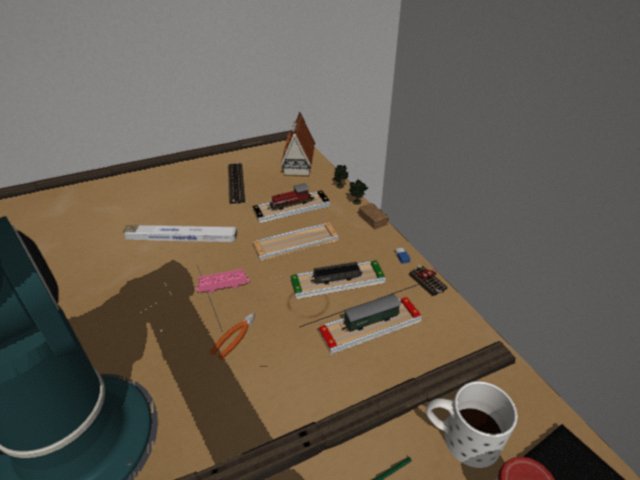

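The top view shows the cassettes: black (231,189) holding the loco, plain (280,228) empty, green (350,242) holding the coal wagon, and red (411,264) holding the van. The pink look-alike is at (275,322). The side view agrees. Next I'll measure the end blocks and bodies.

```bash
cat > h.py <<'E'
from cell import ctrl, viewer
import cv2,numpy as np
np.set_printoptions(precision=4,suppress=True)
def cap(n):
    c=viewer.capture(n); return c["pixels"],c["mtx"],c["camera_from_world"]
def ray(K,T,uv,z):
    uv=np.atleast_2d(np.asarray(uv,float))
    d=np.c_[(uv[:,0]-K[0,2])/K[0,0],-(uv[:,1]-K[1,2])/K[1,1],-np.ones(len(uv))]@T[:3,:3]
    o=-T[:3,:3].T@T[:3,3]
    return o+d*((z-o[2])/d[:,2])[:,None]
def proj(K,T,p):
    q=np.atleast_2d(p)@T[:3,:3].T+T[:3,3]
    return np.c_[K[0,2]+K[0,0]*q[:,0]/-q[:,2],K[1,2]-K[1,1]*q[:,1]/-q[:,2]]
def tri(A,B,ua,ub):
    def P(K,T): return np.array(K)@np.diag([1,-1,-1])@T[:3]
    X=cv2.triangulatePoints(P(*A),P(*B),np.array(ua,float).reshape(2,1),np.array(ub,float).reshape(2,1)); return X[:3,0]/X[3]
def blobs(m,amin=15):
    n,l,s,c=cv2.connectedComponentsWithStats(m.astype(np.uint8))
    return [(c[i],s[i,4],l==i) for i in range(1,n) if s[i,4]>=amin]
E
python3 - <<'E'
from h import *
D={}
for n in("top","side"):
    im,K,T=cap(n); D[n]=(K,T); h=cv2.cvtColor(im,cv2.COLOR_BGR2HSV); H,S,V=[h[...,i].astype(int) for i in range(3)]
    roi=np.zeros(H.shape,bool)
    if n=="top": roi[130:320,190:450]=1
    else: roi[175:360,240:430]=1
    for nm,m in(("red",((H<6)|(H>174))&(S>150)&(V>70)),("green",(H>45)&(H<85)&(S>100)&(V>50)),("dark",V<45),("grey",(S<60)&(V>50)&(V<150))):
        for c,a,_ in blobs(m&roi): print(n,nm,c,a,ray(K,T,c,.018)[0])
im,_,_=cap("top"); cv2.imwrite("pics/c1.png",cv2.resize(im[140:315,195:445],None,fx=3.2,fy=3.2,interpolation=cv2.INTER_CUBIC))
E
```

```text
top red [225.4818 191.0364] 220 [0.5003 0.4255 0.018 ]
top red [424.6542 226.7103] 107 [0.5823 0.0046 0.018 ]
top red [396.1345 301.6807] 119 [0.4122 0.0075 0.018 ]
top green [372.5444 208.4111] 90 [0.5796 0.1201 0.018 ]
top green [329.6733 275.4752] 101 [0.4125 0.1525 0.018 ]
top dark [278.2639 132.4028] 72 [0.6665 0.3726 0.018 ]
top dark [248.2424 154.7576] 66 [0.5941 0.4131 0.018 ]
top dark [219.7647 206.2353] 17 [0.4649 0.423  0.018 ]
top dark [214.8571 224.4603] 63 [0.4246 0.4163 0.018 ]
top dark [351.49  241.071] 451 [0.4968 0.1365 0.018 ]
top grey [193.1633 132.4898] 49 [0.5976 0.5463 0.018 ]
top grey [401.3952 147.1531] 3821 [0.7332 0.1097 0.018 ]
top grey [228.9574 182.3674] 705 [0.5209 0.4265 0.018 ]
top grey [241.8258 195.5856] 333 [0.5038 0.389  0.018 ]
top grey [372.2929 172.6263] 99 [0.6547 0.1483 0.018 ]
top grey [398.5833 177.5417] 24 [0.665 0.092 0.018]
top grey [422.1622 183.4324] 37 [0.671  0.0406 0.018 ]
top grey [267.3213 224.9076] 249 [0.4643 0.3133 0.018 ]
top grey [423.0784 191.0196] 51 [0.6556 0.0332 0.018 ]
top grey [276.3947 227.7895] 190 [0.4655 0.2932 0.0
[... 2450 characters left out ...]
 [0.5682 0.0918 0.018 ]
side grey [337.1282 280.2821] 39 [0.4877 0.1246 0.018 ]
side grey [306.7368 280.7368] 19 [0.4325 0.1491 0.018 ]
side grey [318.45 283.75] 20 [0.45   0.1314 0.018 ]
side grey [297.7727 294.1818] 22 [0.4022 0.1224 0.018 ]
side grey [373.1549 307.5073] 749 [0.5158 0.031  0.018 ]
side grey [373.8548 325.4274] 124 [ 0.4953 -0.007   0.018 ]
side grey [250.5682 319.2727] 44 [0.3004 0.1004 0.018 ]
side grey [341.0556 319.1111] 18 [0.449  0.0311 0.018 ]
side grey [394.5691 327.6829] 123 [ 0.526  -0.0271  0.018 ]
side grey [361.4118 322.4412] 34 [0.4785 0.0086 0.018 ]
side grey [336.2  330.85] 20 [0.4289 0.0105 0.018 ]
side grey [346.041  346.2131] 122 [ 0.4292 -0.0266  0.018 ]
```

View pics/c1.png

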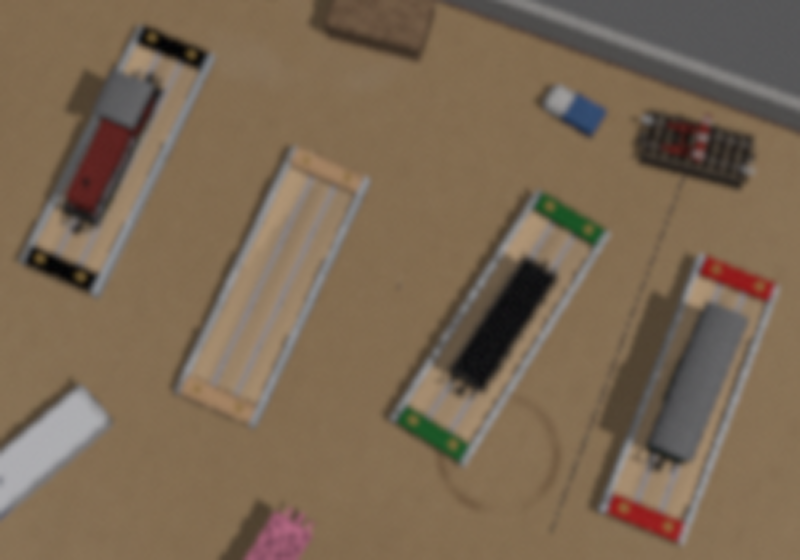

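The crop shows all four trays clearly. The end blocks come out 170 mm apart at z = 18 mm, which matches the given sizes, so the board is at z = 0. Next are the plain tray and the vehicles.

```bash
cat >> h.py <<'E'
def rect(K,T,mask,z):
    c=max(cv2.findContours(mask.astype(np.uint8),cv2.RETR_EXTERNAL,cv2.CHAIN_APPROX_NONE)[0],key=cv2.contourArea)
    w=(ray(K,T,c.reshape(-1,2),z)[:,:2]*1000).astype(np.float32)
    r=cv2.minAreaRect(w); p=cv2.boxPoints(r); e=p[1]-p[0],p[2]-p[1]; L=max(e,key=np.linalg.norm); L=L*np.sign(L[0])
    return np.array(r[0]),sorted(np.array(r[1])),np.degrees(np.arctan2(L[1],L[0]))
def go(xyz,yaw):
    "rotvec deg + shift mm in the tool axes to reach world xyz (m), tool x at yaw, z down"
    from scipy.spatial.transform import Rotation as R
    s=ctrl.state(); M=s["orientation"]; a=np.radians(yaw); c,d=np.cos(a),np.sin(a)
    G=np.array([[c,d,0],[d,-c,0],[0,0,-1]])
    return np.r_[R.from_matrix(M.T@G).as_rotvec(degrees=True),M.T@(np.array(xyz)-s["tool_pos"])*1000].round(1)
E
python3 - <<'E'
from h import *
im,K,T=cap("top"); h=cv2.cvtColor(im,cv2.COLOR_BGR2HSV); H,S,V=[h[...,i].astype(int) for i in range(3)]
def box(m,x0,x1,y0,y1):
    o=np.zeros_like(m); o[y0:y1,x0:x1]=m[y0:y1,x0:x1]; return o
print("hsv board",h[200,310],"plain floor",h[228,270],h[228,280],"block",h[190,297],"wall", h[233,291])
for t in(150,165,180):
    m=cv2.morphologyEx(box((V>t),245,315,180,275).astype(np.uint8),cv2.MORPH_CLOSE,np.ones((9,9)))
    print("plain",t,*rect(K,T,m,.015))
print("plain manual",ray(K,T,[[195+329.5/3.2,140+164/3.2],[195+216/3.2,140+406/3.2]],.016))
g=(S<60)&(V>50)&(V<150)
m=max(blobs(box(g,385,440,230,292)),key=lambda b:-abs(b[0][0]-412)-abs(b[0][1]-261))[2]
print("van",*rect(K,T,m,.053))
print("coal",*rect(K,T,box(V<45,325,375,215,268),.036))
r=((H<6)|(H>174))&(S>150)&(V>70)
print("loco hood",*rect(K,T,box(r,210,245,160,212),.040))
m=box(V<45,325,375,215,268)
s=(S<40)&(V>60)&(V<150)
for c,a,m in blobs(box(g,224,248,160,185)): print("cab?",c,a,*rect(K,T,m,.056))
print("loco ends manual z.03",ray(K,T,[[195+80/3.2,140+225/3.2],[195+140/3.2,140+72/3.2]],.03), ray(K,T,[[195+80/3.2,140+225/3.2],[195+140/3.2,140+72/3.2]],.056))
E
```

```text
hsv board [ 17  90 128] plain floor [ 16  83 159] [ 16  83 148] block [ 15 100 146] wall [ 12  10 133]
plain 150 [469.4519 287.1258] [np.float64(48.94587707519531), np.float64(179.6700897216797)] -2.4682047
plain 165 [515.0341 302.4301] [np.float64(8.72342586517334), np.float64(56.673526763916016)] -3.2355702Traceback (most recent call last):
  File "<stdin>", line 8, in <module>
  File "h.py", line 21, in rect
    c=max(cv2.findContours(mask.astype(np.uint8),cv2.RETR_EXTERNAL,cv2.CHAIN_APPROX_NONE)[0],key=cv2.contourArea)
ValueError: max() iterable argument is empty
```

```bash
python3 - <<'E'
from h import *
im,K,T=cap("top"); h=cv2.cvtColor(im,cv2.COLOR_BGR2HSV); H,S,V=[h[...,i].astype(int) for i in range(3)]
def box(m,x0,x1,y0,y1):
    o=np.zeros_like(m); o[y0:y1,x0:x1]=m[y0:y1,x0:x1]; return o
def rm(nm,m,z):
    try: print(nm,*rect(K,T,m,z))
    except Exception as e: print(nm,e)
for t in(138,143):
    m=cv2.morphologyEx(box((V>t)|((S<50)&(V>90)),245,315,180,275).astype(np.uint8),cv2.MORPH_CLOSE,np.ones((5,5)))
    m=cv2.morphologyEx(m,cv2.MORPH_OPEN,np.ones((5,5)))
    rm(f"plain{t}",m,.015)
print("plain manual",ray(K,T,[[195+329.5/3.2,140+164/3.2],[195+216/3.2,140+406/3.2]],.016))
g=(S<60)&(V>50)&(V<150)
m=max(blobs(box(g,385,440,230,292)),key=lambda b:-abs(b[0][0]-412)-abs(b[0][1]-261))[2]
rm("van",m,.053)
rm("coal",box(V<45,325,375,215,268),.036)
r=((H<6)|(H>174))&(S>150)&(V>70)
rm("loco hood",box(r,210,245,160,212),.040)
for c,a,m in blobs(box(g,224,248,160,185)): print(c,a);rm("cab",m,.056)
for z in(.03,.056): print("loco ends",z,ray(K,T,[[195+80/3.2,140+225/3.2],[195+140/3.2,140+72/3.2]],z))
print("start move", go([.6,-.1,.3],-1),go([.515,.415,.15],-1))
E
```

```text
plain138 [469.7035 286.1822] [np.float64(60.5522575378418), np.float64(183.2453155517578)] -2.3502011
plain143 [469.3264 286.122 ] [np.float64(60.55281448364258), np.float64(182.31771850585938)] -2.2386982
plain manual [[0.5574 0.2817 0.016 ]
 [0.3784 0.2881 0.016 ]]
van [493.9971   9.5219] [np.float64(31.21597671508789), np.float64(137.5090789794922)] -2.8851776
coal [492.8415 135.9147] [np.float64(22.643428802490234), np.float64(89.20639038085938)] -11.910866
loco hood [494.8309 418.9069] [np.float64(18.100719451904297), np.float64(56.6511116027832)] -0.7475069
[235.0426 170.769 ] 329
cab [538.2123 412.4713] [np.float64(41.98311233520508), np.float64(57.38011169433594)] -1.7162375
loco ends 0.03 [[0.4544 0.4154 0.03  ]
 [0.5664 0.4215 0.03  ]]
loco ends 0.056 [[0.4493 0.4077 0.056 ]
 [0.5584 0.4137 0.056 ]]
start move [  -0.     0.    14.5  560.  -412.6  -54.8] [  -0.     0.    14.5  597.7 -933.1   95.4]
```

```bash
python3 - <<'E'
from h import *
im,K,T=cap("side"); t,_,_=cap("top")
f=lambda a:cv2.resize(a,(400,300),interpolation=cv2.INTER_CUBIC)
cv2.imwrite("pics/z1.png",np.vstack([np.hstack([f(im[175:235,250:330]),f(t[155:215,200:280])]),np.hstack([f(im[285:360,320:420]),f(t[225:300,360:460])])]))
E
```

```text
(no output)
```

View pics/z1.png

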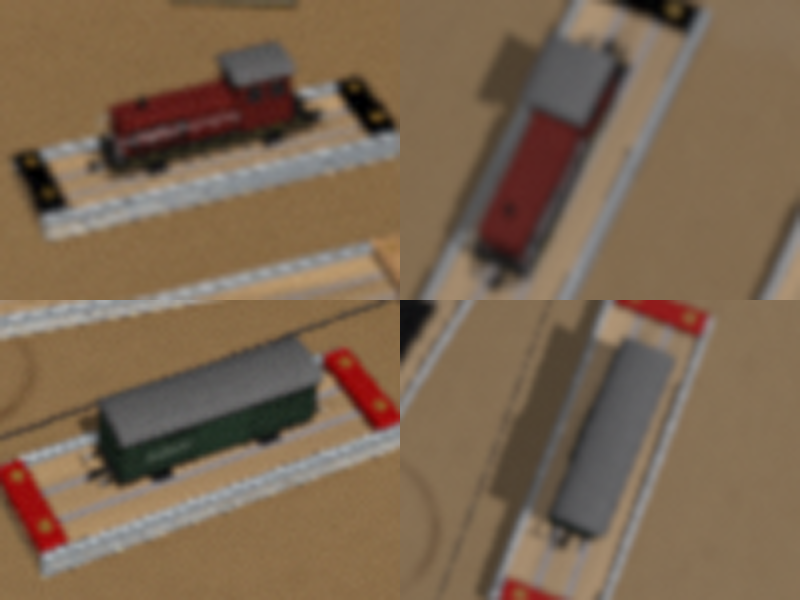

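```bash
python3 - <<'E'
from h import *
im,K,T=cap("top"); im,K2,T2=cap("side")
print(ray(K,T,[[360+222/4,225+42/4],[360+275/4,225+52/4],[360+152/4,225+225/4],[360+200/4,225+240/4]],.050), "van mid",ray(K,T,[413.06,259.9],.05))
print("van side mid",ray(K2,T2,[[320+(100+290)/2/4,285+(100+42)/2/4]],.050)) # far/near long edge corners
A=(K,T);B=(K2,T2)
print("near",tri(A,B,[219.4,208.6],[271.6,205.5])); print("far",tri(A,B,[243,165],[312,197.6]))
print("near",ray(K,T,[219.4,208.6],.024),ray(K2,T2,[271.6,205.5],.024)); print("far",ray(K,T,[243,165],.024),ray(K2,T2,[312,197.6],.024))
E
```

```text
[[ 0.5478  0.0194  0.05  ]
 [ 0.5528 -0.0073  0.05  ]
 [ 0.4467  0.0211  0.05  ]
 [ 0.4484 -0.0035  0.05  ]] van mid [[0.4985 0.0074 0.05  ]]
van side mid [[0.4976 0.0196 0.05  ]]
near [0.4586 0.4204 0.0224]
far [0.5654 0.4142 0.0197]
near [[0.4586 0.4198 0.024 ]] [[0.4575 0.4182 0.024 ]]
far [[0.5664 0.4125 0.024 ]] [[0.5596 0.4081 0.024 ]]
```

Call:
step_arm(
  motion=[0, 0, 14.5, 100, -100, -100, 0, 0, 0, 14.5, 260, -150, -100, 0, 0, 0, 14.5, 560, -400, -100, 0, 0, 0, 14.5, 560, -400, -100, 0, 0, 0, 14.5, 560, -400, -100, 0, 0, 0, 14.5, 560, -400, -100, 0, 0, 0, 14.5, 560, -400, -100, 0, 0, 0, 14.5, 560, -400, -100, 0, 0, 0, 14.5, 560, -400, -100, 0, 0, 0, 14.5, 560, -400, -100, 0, 0, 0, 14.5, 560, -400, -100, 0, 0, 0, 14.5, 560, -400, -100, 0, 0, 0, 14.5, 560, -400, -100, 0, 0, 0, 14.5, 560, -400, -100, 0, 0, 0, 14.5, 560, -400, -100, 0, 0, 0, 14.5, 560, -400, -100, 0],
  force=40,
)

```text
time_s: 2.15
tool_pos: [0.6035, -0.1106, 0.345]
orientation: [[1.0, -0.014, -0.0], [-0.014, -1.0, 0.0], [-0.0, -0.0, -1.0]]
contact_force: [-0.1, -0.6, 0.5]
opening: 0.997
grasp_force: 0.0
```

Call:
step_arm(
  motion=[0, 0, 0.5, -99, -526, 150, 0, 0, 0, 0.5, -99, -526, 150, 0, 0, 0, 0.5, -99, -526, 150, 0, 0, 0, 0.5, -99, -526, 150, 0, 0, 0, 0.5, -99, -526, 150, 0, 0, 0, 0.5, -99, -526, 150, 0, 0, 0, 0.5, -99, -526, 150, 0, 0, 0, 0.5, -99, -526, 150, 0, 0, 0, 0.5, -99, -526, 150, 0, 0, 0, 0.5, -99, -526, 150, 0, 0, 0, 0.5, -99, -526, 150, 0, 0, 0, 0.5, -99, -526, 150, 0, 0, 0, 0.5, -99, -526, 225, 0, 0, 0, 0.5, -99, -526, 225, 0, 0, 0, 0.5, -99, -526, 225, 0, 0, 0, 0.5, -99, -526, 225, 0],
)

```text
time_s: 3.75
tool_pos: [0.5142, 0.4139, 0.1208]
orientation: [[1.0, -0.028, 0.0], [-0.028, -1.0, -0.001], [0.0, 0.001, -1.0]]
contact_force: [-0.3, 0.4, 0.1]
opening: 1.0
grasp_force: 0.0
```

```bash
python3 - <<'E'
from h import *
print(ctrl.state()["qpos"]); print(go([.5115,.4165,.034],-1.5))
im,K,T=cap("side"); t,_,_=cap("top")
f=lambda a:cv2.resize(a,(400,400),interpolation=cv2.INTER_CUBIC)
cv2.imwrite("pics/z2.png",np.hstack([f(im[135:235,240:340]),f(t[125:225,180:280])]))
E
```

```text
[ -25.4306   38.1381  -23.2822   94.1942   18.2386   51.4603 -147.3499]
[ 0.  -0.  -0.1 -2.8 -2.6 86.8]
```

View pics/z2.png

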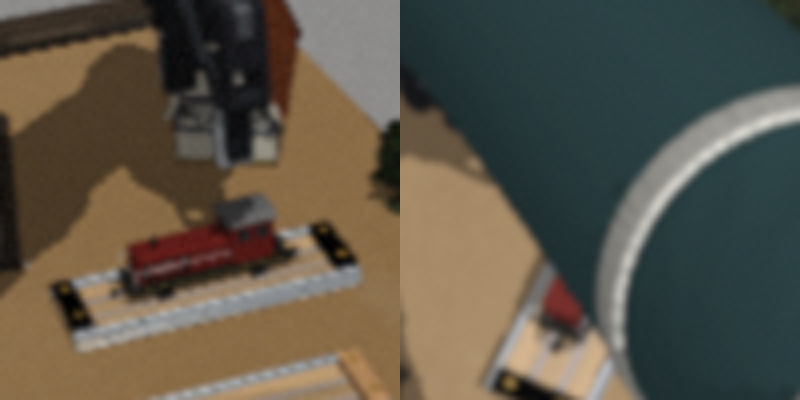

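The side crop shows the open gripper at about (225,130) above the undisturbed loco, with nothing in the way. Descending and gripping.

Call:
step_arm(
  motion=[0, 0, 0, -3, -3, 40, 0, 0, 0, 0, -3, -3, 70, 0, 0, 0, 0, -3, -3, 82, 0, 0, 0, 0, -3, -3, 87, 0, 0, 0, 0, -3, -3, 87, 0, 0, 0, 0, -3, -3, 87, 0.4, 0, 0, 0, -3, -3, 87, 0.5, 0, 0, 0, -3, -3, 87, 0.6, 0, 0, 0, -3, -3, 87, 0.7, 0, 0, 0, -3, -3, 87, 0.8, 0, 0, 0, -3, -3, 87, 1, 0, 0, 0, -3, -3, 87, 1, 0, 0, 0, -3, -3, 87, 1, 0, 0, 0, -3, -3, 87, 1, 0, 0, 0, -3, -3, 87, 1],
  force=40,
)

```text
time_s: 5.35
tool_pos: [0.5105, 0.4189, 0.0341]
orientation: [[1.0, -0.026, 0.001], [-0.026, -1.0, 0.001], [0.001, -0.001, -1.0]]
contact_force: [-0.6, 0.2, 5.7]
opening: 0.319
grasp_force: 41.7
```

```bash
python3 - <<'E'
from h import *
s=ctrl.state();print(s["tool_pos"],s["opening"],s["contact_force"],ctrl.tip_extent)
E
```

```text
[0.5105 0.4189 0.0341] 0.31921028508667654 [-0.5756  0.2486  5.7425] 0.014
```

Call:
step_arm(
  motion=[0, 0, 0, 0, 0, -20, 1, 0, 0, 0, 0, 0, -50, 1, 0, 0, 0, 0, 0, -90, 1, 0, 0, 0.6, -10, 35, -90, 1, 0, 0, 0.6, -20, 70, -90, 1, 0, 0, 0.6, -30, 105, -90, 1, 0, 0, 0.6, -37, 135, -90, 1, 0, 0, 0.6, -37, 135, -90, 1, 0, 0, 0.6, -37, 135, -70, 1, 0, 0, 0.6, -37, 135, -40, 1, 0, 0, 0.6, -37, 135, -40, 1, 0, 0, 0.6, -37, 135, -40, 1, 0, 0, 0.6, -37, 135, -40, 1],
)

```text
time_s: 6.65
tool_pos: [0.4701, 0.2853, 0.0742]
orientation: [[0.999, -0.036, 0.001], [-0.036, -0.999, 0.001], [0.001, -0.001, -1.0]]
contact_force: [-0.5, 0.1, -1.7]
opening: 0.319
grasp_force: 40.6
```

```bash
python3 - <<'E'
from h import *
s=ctrl.state();print(s["qpos"],s["tool_pos"],s["opening"],s["grasp_force"]); print(go([.470,.285,.035],-2.1))
im,K,T=cap("side"); t,_,_=cap("top")
f=lambda a:cv2.resize(a,(400,400),interpolation=cv2.INTER_CUBIC)
cv2.imwrite("pics/z3.png",np.hstack([f(im[165:285,230:350]),f(t[165:285,220:340])]))
E
```

```text
[ -16.8979   33.2957  -22.6151  111.3679   19.5952   38.9774 -143.6137] [0.4701 0.2853 0.0742] 0.3194789739230675 40.64464867115021
[-0.1 -0.1  0.  -0.1  0.3 39.2]
```

View pics/z3.png

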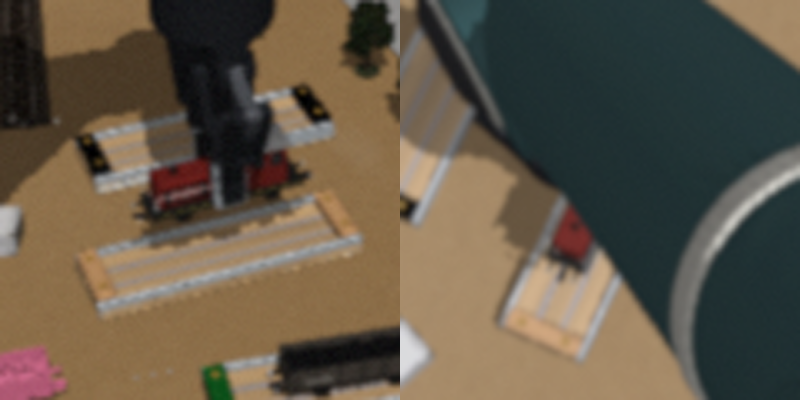

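The loco hangs level over the plain tray (side crop, loco at (225,185)). Lowering and releasing, then rising.

Call:
step_arm(
  motion=[0, 0, 0, 0, 0, 20, 1, 0, 0, 0, 0, 0, 32, 1, 0, 0, 0, 0, 0, 37, 1, 0, 0, 0, 0, 0, 39, 1, 0, 0, 0, 0, 0, 39.5, 1, 0, 0, 0, 0, 0, 39.5, 0.6, 0, 0, 0, 0, 0, 39.5, 0.4, 0, 0, 0, 0, 0, 39.5, 0, 0, 0, 0, 0, 0, 39.5, 0, 0, 0, 0, 0, 0, 10, 0, 0, 0, 0, 0, 0, -30, 0, 0, 0, 0, 0, 0, -50, 0, 0, 0, 0, 0, 0, -50, 0],
)

```text
time_s: 8.05
tool_pos: [0.4715, 0.2857, 0.1265]
orientation: [[0.999, -0.037, 0.006], [-0.037, -0.999, 0.003], [0.006, -0.003, -1.0]]
contact_force: [0.7, 0.4, -1.5]
opening: 1.002
grasp_force: 0.0
```

```bash
python3 - <<'E'
from h import *
print(go([.494,.136,.12],-11.5))
E
```

```text
[ -0.2  -0.3   9.4  28.  148.8   6.2]
```

Call:
step_arm(
  motion=[0, 0, 9.4, 28, 149, 6, 0, 0, 0, 9.4, 28, 149, 6, 0, 0, 0, 9.4, 28, 149, 6, 0, 0, 0, 9.4, 28, 149, 6, 0, 0, 0, 9.4, 28, 149, 30, 0, 0, 0, 9.4, 28, 149, 30, 0, 0, 0, 9.4, 28, 149, 30, 0],
)

```text
time_s: 8.75
tool_pos: [0.4914, 0.1349, 0.0926]
orientation: [[0.98, -0.198, -0.002], [-0.198, -0.98, -0.0], [-0.002, 0.001, -1.0]]
contact_force: [0.5, 0.1, 0.1]
opening: 1.0
grasp_force: 0.0
```

```bash
python3 - <<'E'
from h import *
print(go([.494,.136,.032],-11.5))
im,K,T=cap("side"); t,K2,T2=cap("top")
f=lambda a:cv2.resize(a,(400,400),interpolation=cv2.INTER_CUBIC)
cv2.imwrite("pics/z4.png",np.hstack([f(im[200:320,270:390]),f(t[175:295,240:360])]))
E
```

```text
[ 0.   0.1  0.1  2.5 -1.6 60.6]
```

View pics/z4.png

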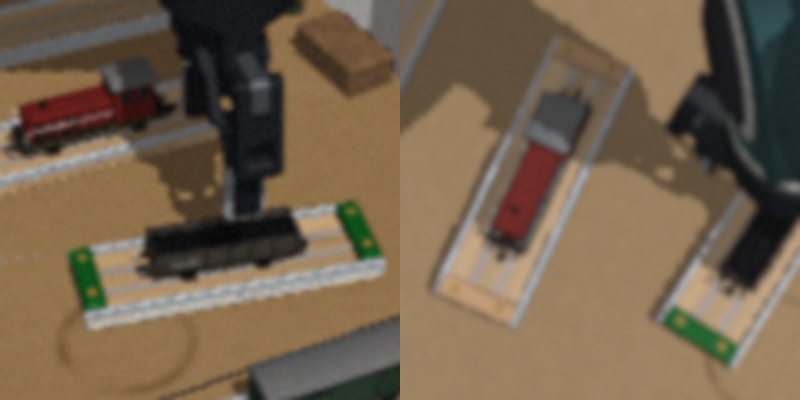

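```bash
python3 - <<'E'
from h import *
im,K,T=cap("side"); t,K2,T2=cap("top")
print(ray(K,T,[[312,279.5],[361.5,273],[270+145/3.33,200+225/3.33],[270+297/3.33,200+210/3.33]],.022),"loads .033",ray(K,T,[[270+145/3.33,200+230/3.33],[270+297/3.33,200+208/3.33]],.034))
print("top near buffers",ray(K2,T2,[240+735/3.33-120,175+285/3.33],.022))
E
```

```text
[[0.4418 0.144  0.022 ]
 [0.5394 0.1189 0.022 ]
 [0.4589 0.1746 0.022 ]
 [0.5496 0.1472 0.022 ]] loads .033 [[0.4518 0.1585 0.034 ]
 [0.5435 0.1373 0.034 ]]
top near buffers [[0.4492 0.1424 0.022 ]]
```

Call:
step_arm(
  motion=[0, 0, 0, 2.5, -1.5, 30, 0, 0, 0, 0, 2.5, -1.5, 50, 0, 0, 0, 0, 2.5, -1.5, 58, 0, 0, 0, 0, 2.5, -1.5, 60, 0, 0, 0, 0, 2.5, -1.5, 60, 0, 0, 0, 0, 2.5, -1.5, 60, 0.4, 0, 0, 0, 2.5, -1.5, 60, 0.5, 0, 0, 0, 2.5, -1.5, 60, 0.6, 0, 0, 0, 2.5, -1.5, 60, 0.7, 0, 0, 0, 2.5, -1.5, 60, 0.8, 0, 0, 0, 2.5, -1.5, 60, 1, 0, 0, 0, 2.5, -1.5, 60, 1, 0, 0, 0, 2.5, -1.5, 60, 1, 0, 0, 0, 2.5, -1.5, 60, 1],
  force=30,
)

```text
time_s: 10.35
tool_pos: [0.4953, 0.1355, 0.0338]
orientation: [[0.98, -0.199, 0.001], [-0.199, -0.98, -0.0], [0.001, -0.0, -1.0]]
contact_force: [-0.3, -0.6, 5.4]
opening: 0.322
grasp_force: 30.6
```

```bash
python3 - <<'E'
from h import *
print(go([.510,.4147,.12],-1.3))
E
```

```text
[  -0.    -0.   -10.2  -41.2 -276.5  -86.2]
```

Call:
step_arm(
  motion=[0, 0, 0, 0, 0, -20, 1, 0, 0, 0, 0, 0, -50, 1, 0, 0, 0, 0, 0, -100, 1, 0, 0, -3, -6, -40, -100, 1, 0, 0, -6, -12, -80, -100, 1, 0, 0, -8, -18, -120, -100, 1, 0, 0, -10.2, -24, -160, -100, 1, 0, 0, -10.2, -30, -200, -100, 1, 0, 0, -10.2, -36, -240, -100, 1, 0, 0, -10.2, -41, -276, -100, 1, 0, 0, -10.2, -41, -276, -100, 1, 0, 0, -10.2, -41, -276, -80, 1, 0, 0, -10.2, -41, -276, -40, 1, 0, 0, -10.2, -41, -276, -40, 1, 0, 0, -10.2, -41, -276, -40, 1, 0, 0, -10.2, -41, -276, -40, 1],
)

```text
time_s: 11.95
tool_pos: [0.5105, 0.4147, 0.075]
orientation: [[1.0, -0.023, 0.002], [-0.023, -1.0, 0.002], [0.002, -0.002, -1.0]]
contact_force: [-0.6, 0.1, -0.2]
opening: 0.316
grasp_force: 29.9
```

```bash
python3 - <<'E'
from h import *
print(ctrl.state()["qpos"],go([.510,.4147,.034],-1.3))
im,K,T=cap("side"); t,K2,T2=cap("top")
f=lambda a:cv2.resize(a,(400,400),interpolation=cv2.INTER_CUBIC)
cv2.imwrite("pics/z5.png",np.hstack([f(im[140:240,240:340]),f(t[130:230,180:280])]))
E
```

```text
[ -25.8638   41.3972  -22.9457   95.6644   20.6292   47.0253 -149.1489] [-0.1 -0.1 -0.  -0.6  0.1 41. ]
```

View pics/z5.png

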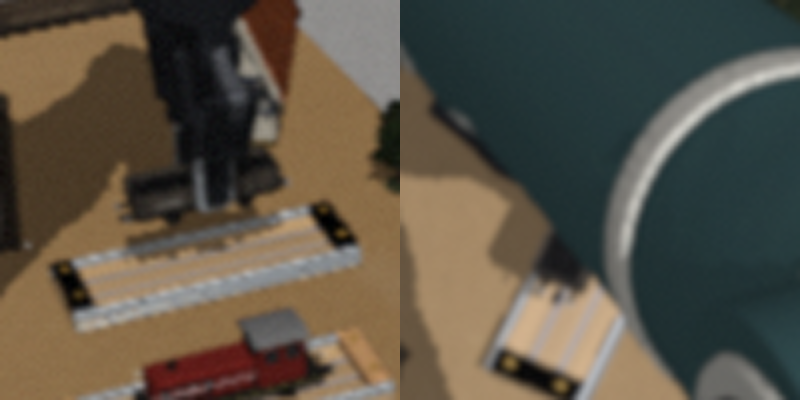

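The coal wagon hangs level over the black tray (side crop, wagon at (203,190)). Placing it.

Call:
step_arm(
  motion=[0, 0, 0, 0, 0, 20, 1, 0, 0, 0, 0, 0, 33, 1, 0, 0, 0, 0, 0, 38, 1, 0, 0, 0, 0, 0, 40, 1, 0, 0, 0, 0, 0, 41, 1, 0, 0, 0, 0, 0, 41, 0.6, 0, 0, 0, 0, 0, 41, 0.4, 0, 0, 0, 0, 0, 41, 0, 0, 0, 0, 0, 0, 41, 0, 0, 0, 0, 0, 0, 10, 0, 0, 0, 0, 0, 0, -40, 0, 0, 0, 0, 0, 0, -60, 0, 0, 0, 0, 0, 0, -60, 0],
)

```text
time_s: 13.35
tool_pos: [0.5114, 0.416, 0.1375]
orientation: [[1.0, -0.023, 0.006], [-0.023, -1.0, 0.005], [0.006, -0.005, -1.0]]
contact_force: [-1.3, -0.2, -0.5]
opening: 0.999
grasp_force: 0.0
```

```bash
python3 - <<'E'
from h import *
print(go([.499,.008,.14],-1.5))
E
```

```text
[ -0.3  -0.3   0.2  -3.2 408.1  -4.5]
```

Call:
step_arm(
  motion=[0, 0, 0.2, -3, 408, -5, 0, 0, 0, 0.2, -3, 408, -5, 0, 0, 0, 0.2, -3, 408, -5, 0, 0, 0, 0.2, -3, 408, -5, 0, 0, 0, 0.2, -3, 408, -5, 0, 0, 0, 0.2, -3, 408, -5, 0, 0, 0, 0.2, -3, 408, -5, 0, 0, 0, 0.2, -3, 408, -5, 0, 0, 0, 0.2, -3, 408, -5, 0, 0, 0, 0.2, -3, 408, -5, 0, 0, 0, 0.2, -3, 408, 40, 0, 0, 0, 0.2, -3, 408, 40, 0, 0, 0, 0.2, -3, 408, 40, 0],
)

```text
time_s: 14.65
tool_pos: [0.4967, 0.0083, 0.0928]
orientation: [[1.0, -0.023, -0.003], [-0.023, -1.0, 0.001], [-0.003, -0.001, -1.0]]
contact_force: [0.4, -0.3, 0.5]
opening: 1.002
grasp_force: 0.0
```

```bash
python3 - <<'E'
from h import *
print(ctrl.state()["qpos"],go([.499,.0075,.039],-1.3))
im,K,T=cap("side"); t,K2,T2=cap("top")
f=lambda a,w:cv2.resize(a,(w,400),interpolation=cv2.INTER_CUBIC)
cv2.imwrite("pics/z6.png",np.hstack([f(im[260:360,310:410],400),f(t[140:240,200:300],400)]))
E
```

```text
[  14.0383   27.5778  -22.7895  118.0212   16.9413   37.6538 -111.2856] [-0.1  0.2 -0.   2.5  0.8 53.8]
```

View pics/z6.png

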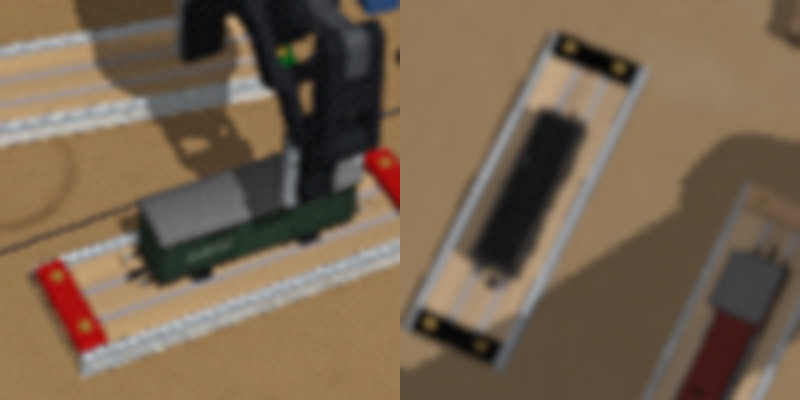

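The coal wagon stands in line in the black tray (top crop, centre about (530,190)). The gripper straddles the van.

Call:
step_arm(
  motion=[0, 0, 0, 2, 1, 30, 0, 0, 0, 0, 2, 1, 46, 0, 0, 0, 0, 2, 1, 52, 0, 0, 0, 0, 2, 1, 54, 0, 0, 0, 0, 2, 1, 54, 0, 0, 0, 0, 2, 1, 54, 0.4, 0, 0, 0, 2, 1, 54, 0.5, 0, 0, 0, 2, 1, 54, 0.6, 0, 0, 0, 2, 1, 54, 0.7, 0, 0, 0, 2, 1, 54, 0.8, 0, 0, 0, 2, 1, 54, 1, 0, 0, 0, 2, 1, 54, 1, 0, 0, 0, 2, 1, 54, 1, 0, 0, 0, 2, 1, 54, 1],
  force=30,
)

```text
time_s: 16.15
tool_pos: [0.4998, 0.0053, 0.0397]
orientation: [[1.0, -0.026, 0.001], [-0.026, -1.0, -0.0], [0.001, 0.0, -1.0]]
contact_force: [0.0, 0.6, 5.1]
opening: 0.323
grasp_force: 30.5
```

```bash
python3 - <<'E'
from h import *
print(go([.497,.1362,.13],-11.1))
t,K,T=cap("top"); h=cv2.cvtColor(t,cv2.COLOR_BGR2HSV); H,S,V=[h[...,i].astype(int) for i in range(3)]
def box(m,x0,x1,y0,y1):
    o=np.zeros_like(m); o[y0:y1,x0:x1]=m[y0:y1,x0:x1]; return o
print("coal",*rect(K,T,box(V<45,215,248,165,212),.036))
s,K2,T2=cap("side"); h=cv2.cvtColor(s,cv2.COLOR_BGR2HSV)
m=box((h[...,2]<45),255,335,150,215)
for c,a,mm in blobs((h[...,2]<45)&(box(np.ones(V.shape,bool),250,335,185,216))): print(c,a,ray(K2,T2,c,.027))
E
```

```text
[   0.    -0.     9.6   -6.2 -130.8  -90.4]
coal [507.8337 411.4659] [np.float64(22.208110809326172), np.float64(86.85569763183594)] -1.9188427
[289.     198.8529] 170 [[0.5046 0.4228 0.027 ]]
[322.3611 196.1111] 36 [[0.5837 0.3991 0.027 ]]
[257.3607 210.5082] 61 [[0.4185 0.4086 0.027 ]]
```

Call:
step_arm(
  motion=[0, 0, 0, 0, 0, -20, 1, 0, 0, 0, 0, 0, -50, 1, 0, 0, 0, 0, 0, -90, 1, 0, 0, 4, -2, -40, -90, 1, 0, 0, 8, -4, -80, -90, 1, 0, 0, 9.6, -5, -110, -90, 1, 0, 0, 9.6, -6, -131, -90, 1, 0, 0, 9.6, -6, -131, -90, 1, 0, 0, 9.6, -6, -131, -70, 1, 0, 0, 9.6, -6, -131, -40, 1, 0, 0, 9.6, -6, -131, -40, 1, 0, 0, 9.6, -6, -131, -40, 1, 0, 0, 9.6, -6, -131, -40, 1],
)

```text
time_s: 17.55
tool_pos: [0.4977, 0.1362, 0.0803]
orientation: [[0.981, -0.193, 0.001], [-0.193, -0.981, 0.0], [0.001, -0.001, -1.0]]
contact_force: [-0.4, 0.3, 0.3]
opening: 0.321
grasp_force: 29.9
```

```bash
python3 - <<'E'
from h import *
print(go([.497,.1362,.040],-11.1))
im,K,T=cap("side"); t,K2,T2=cap("top")
f=lambda a,w:cv2.resize(a,(w,400),interpolation=cv2.INTER_CUBIC)
cv2.imwrite("pics/z7.png",np.hstack([f(im[210:310,290:390],400),f(t[190:290,310:410],400)]))
E
```

```text
[-0.  -0.1 -0.  -0.7  0.1 40.3]
```

View pics/z7.png

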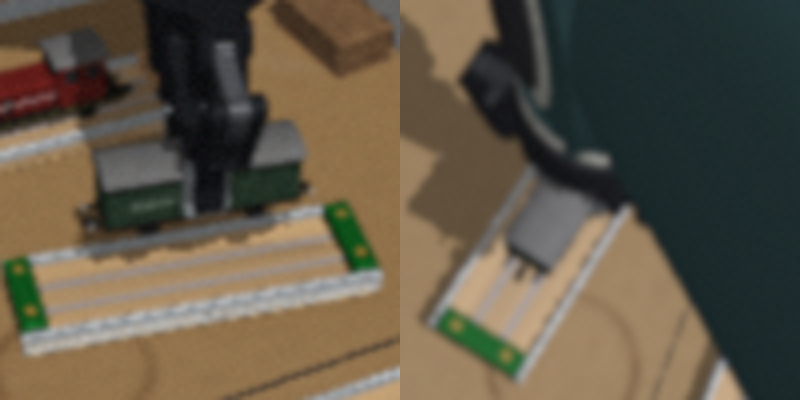

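The van is level and centred over the green tray. Placing it.

Call:
step_arm(
  motion=[0, 0, 0, -1, 0, 20, 1, 0, 0, 0, -1, 0, 33, 1, 0, 0, 0, -1, 0, 38, 1, 0, 0, 0, -1, 0, 40, 1, 0, 0, 0, -1, 0, 40.5, 1, 0, 0, 0, -1, 0, 40.5, 0.6, 0, 0, 0, -1, 0, 40.5, 0.4, 0, 0, 0, -1, 0, 40.5, 0, 0, 0, 0, -1, 0, 40.5, 0, 0, 0, 0, -1, 0, 10, 0, 0, 0, 0, -1, 0, -40, 0, 0, 0, 0, -1, 0, -60, 0, 0, 0, 0, -1, 0, -60, 0],
)

```text
time_s: 18.95
tool_pos: [0.4981, 0.1372, 0.1425]
orientation: [[0.981, -0.193, 0.007], [-0.193, -0.981, 0.001], [0.006, -0.003, -1.0]]
contact_force: [1.0, 0.5, 0.4]
opening: 1.004
grasp_force: 0.0
```

```bash
python3 - <<'E'
from h import *
print(go([.471,.286,.14],-2.1))
E
```

```text
[  -0.1   -0.4   -9.   -55.3 -140.8    2.6]
```

Call:
step_arm(
  motion=[0, 0, -9, -55, -141, 0, 0, 0, 0, -9, -55, -141, 0, 0, 0, 0, -9, -55, -141, 0, 0, 0, 0, -9, -55, -141, 0, 0, 0, 0, -9, -55, -141, 45, 0, 0, 0, -9, -55, -141, 45, 0, 0, 0, -9, -55, -141, 45, 0],
)

```text
time_s: 19.65
tool_pos: [0.4682, 0.2844, 0.0932]
orientation: [[0.999, -0.037, -0.003], [-0.037, -0.999, -0.002], [-0.003, 0.002, -1.0]]
contact_force: [0.8, -0.1, 0.7]
opening: 1.002
grasp_force: 0.0
```

```bash
python3 - <<'E'
from h import *
print(go([.470,.285,.034],-2.1))
E
```

```text
[ 0.1  0.2 -0.   2.  -0.8 59.2]
```

Call:
step_arm(
  motion=[0, 0, 0, 2, 0, 30, 0, 0, 0, 0, 2, 0, 50, 0, 0, 0, 0, 2, 0, 57, 0, 0, 0, 0, 2, 0, 59, 0, 0, 0, 0, 2, 0, 59, 0, 0, 0, 0, 2, 0, 59, 0.4, 0, 0, 0, 2, 0, 59, 0.5, 0, 0, 0, 2, 0, 59, 0.6, 0, 0, 0, 2, 0, 59, 0.7, 0, 0, 0, 2, 0, 59, 0.8, 0, 0, 0, 2, 0, 59, 1, 0, 0, 0, 2, 0, 59, 1, 0, 0, 0, 2, 0, 59, 1, 0, 0, 0, 2, 0, 59, 1],
  force=40,
)

```text
time_s: 21.05
tool_pos: [0.4714, 0.2856, 0.0357]
orientation: [[0.999, -0.037, 0.001], [-0.037, -0.999, 0.0], [0.001, -0.0, -1.0]]
contact_force: [-0.1, -1.4, 5.6]
opening: 0.319
grasp_force: 41.6
```

```bash
python3 - <<'E'
from h import *
print(go([.497,.006,.13],-1.0))
E
```

```text
[ -0.   -0.   -1.1  35.9 278.5 -94.3]
```

Call:
step_arm(
  motion=[0, 0, 0, 0, 0, -20, 1, 0, 0, 0, 0, 0, -50, 1, 0, 0, 0, 0, 0, -100, 1, 0, 0, -1, 5, 40, -100, 1, 0, 0, -1, 10, 80, -100, 1, 0, 0, -1, 16, 120, -100, 1, 0, 0, -1, 22, 160, -100, 1, 0, 0, -1, 28, 200, -100, 1, 0, 0, -1, 33, 240, -100, 1, 0, 0, -1, 36, 278, -100, 1, 0, 0, -1, 36, 278, -100, 1, 0, 0, -1, 36, 278, -80, 1, 0, 0, -1, 36, 278, -40, 1, 0, 0, -1, 36, 278, -40, 1, 0, 0, -1, 36, 278, -40, 1, 0, 0, -1, 36, 278, -40, 1],
)

```text
time_s: 22.65
tool_pos: [0.4978, 0.0069, 0.0765]
orientation: [[1.0, -0.018, 0.002], [-0.018, -1.0, 0.0], [0.002, -0.0, -1.0]]
contact_force: [0.7, 0.9, -2.5]
opening: 0.315
grasp_force: 40.6
```

```bash
python3 - <<'E'
from h import *
print(go([.497,.006,.036],-1.0))
im,K,T=cap("side"); t,K2,T2=cap("top")
f=lambda a,w:cv2.resize(a,(w,400),interpolation=cv2.INTER_CUBIC)
cv2.imwrite("pics/z8.png",np.hstack([f(im[260:360,310:410],400),f(t[190:290,310:410],400)]))
E
```

```text
[-0.  -0.1 -0.  -0.8  1.  40.5]
```

View pics/z8.png

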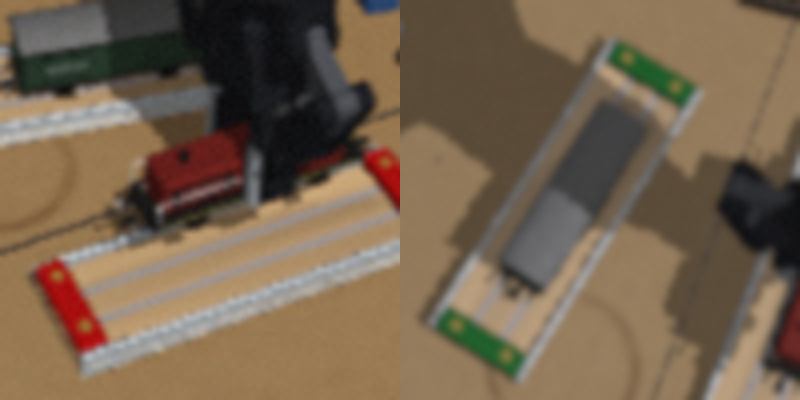

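The van is centred and straight in the green tray (top crop, (575,190)). The loco hangs level over the red tray. Placing it, then retreating up and to the right.

Call:
step_arm(
  motion=[0, 0, 0, -1, 1, 20, 1, 0, 0, 0, -1, 1, 33, 1, 0, 0, 0, -1, 1, 38, 1, 0, 0, 0, -1, 1, 40, 1, 0, 0, 0, -1, 1, 40.5, 1, 0, 0, 0, -1, 1, 40.5, 0.6, 0, 0, 0, -1, 1, 40.5, 0.4, 0, 0, 0, -1, 1, 40.5, 0, 0, 0, 0, -1, 1, 40.5, 0, 0, 0, 0, -1, 1, 10, 0, 0, 0, 0, -1, 1, -40, 0, 0, 0, 0, -1, 1, -90, 0, 0, 0, 0, -1, 1, -200, 0, 0, 0, 0, -1, 1, -200, 0, 0, 0, 0, -1, 1, -270, 0, 0, 0, 0, 0, 300, -270, 0, 0, 0, 0, 0, 300, -270, 0, 0, 0, 0, 0, 300, -270, 0, 0, 0, 0, 0, 300, -270, 0, 0, 0, 0, 0, 300, -270, 0],
)

```text
time_s: 24.75
tool_pos: [0.4915, -0.2453, 0.3407]
orientation: [[1.0, -0.019, 0.0], [-0.019, -1.0, -0.0], [0.0, 0.0, -1.0]]
contact_force: [0.8, -0.2, 1.0]
opening: 1.003
grasp_force: 0.0
```

```bash
python3 - <<'E'
from h import *
im,K,T=cap("side"); t,K2,T2=cap("top")
f=lambda a:cv2.resize(a,(400,400),interpolation=cv2.INTER_CUBIC)
cv2.imwrite("pics/z9.png",np.hstack([f(im[170:360,245:435]),f(t[140:320,200:440])]))
cv2.imwrite("pics/z10.png",cv2.resize(t[140:315,195:445],None,fx=3.2,fy=3.2,interpolation=cv2.INTER_CUBIC))
E
```

```text
(no output)
```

View pics/z10.png

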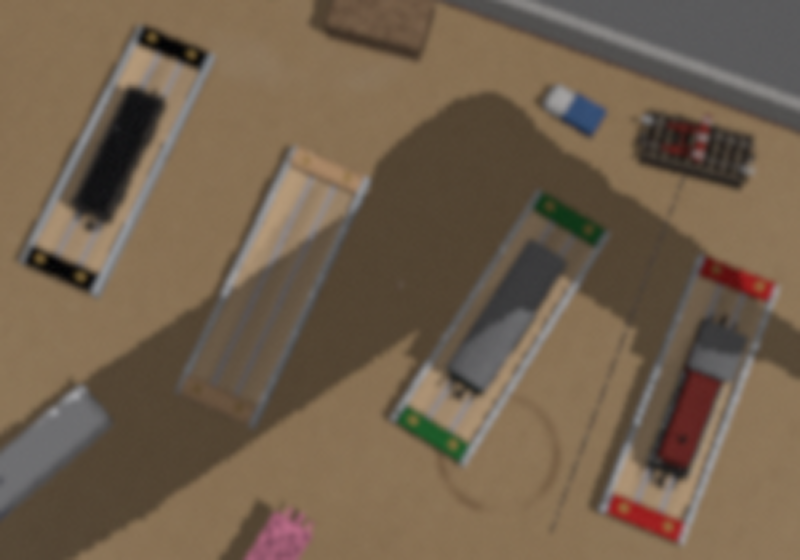

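```bash
python3 - <<'E'
from h import *
t,K,T=cap("top"); s,K2,T2=cap("side")
p=lambda a:np.array([195,140])+np.array(a)/3.2
print("van roof",ray(K,T,p([[530,240],[567,253],[450,372],[485,392]]),.05).mean(0),"near buf",ray(K,T,p([[462,392]]),.022))
print("loco near/far buf",ray(K,T,p([[662,473],[727,320]]),.022))
print("coal near buf",ray(K,T,p([[90,222]]),.022),"load corners",ray(K,T,p([[130,86],[165,97],[73,208],[107,220]]),.034).mean(0))
E
```

```text
van roof [0.497  0.1336 0.05  ] near buf [[0.4444 0.1436 0.022 ]]
loco near/far buf [[0.4424 0.0065 0.022 ]
 [0.5521 0.0006 0.022 ]]
coal near buf [[0.4603 0.4124 0.022 ]] load corners [0.5086 0.4107 0.034 ]
```

View pics/z9.png

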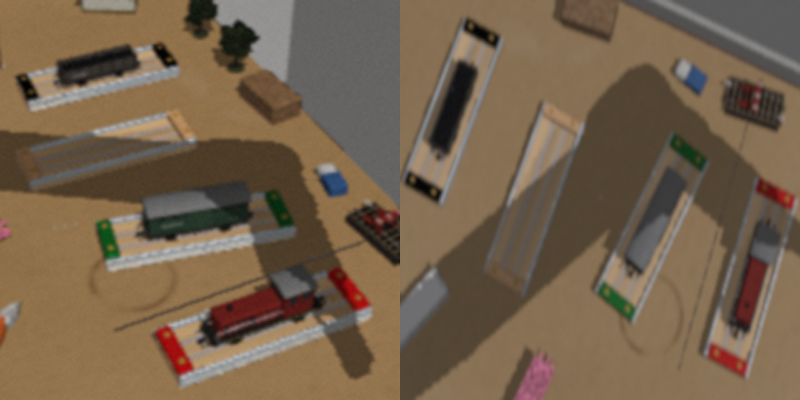

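All three vehicles stand upright on their wheels in their own trays, within about 4 mm of the middle. The plain tray is empty and the other items look untouched.

```bash
python3 -c "
from cell import sign_off
print(sign_off())"
```

```text
the job is handed in; nothing more can be done
None
```

The job is handed in: the green van, red shunter and coal wagon each stand upright and in line in the cassette of their own colour, within about 4 mm of its middle by the camera, and the plain cassette is empty; it took about 25 s of the 141 s.

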